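# Check the amber reference cell in the photometer beam

### The job

First slide the orange-knobbed shutter of the photometer fully open. Then lift the amber cell out of the rack, gripping it by its two frosted sides only and never touching its windows, and hold it upright midway between the two photometer heads, centred in the light path with its windows square to the beam, without letting it touch the photometer. Finish while still holding it still there in the gripper; leave the other two cells in the rack and everything else on the table alone.

Things in the scene. Friction and masses are not known exactly. Their poses are not given: they have to be found in the camera images.
- photometer: photometer fixed to the table: base 64 (x) x 156 (y) x 14 mm, two upright heads each 46 (x) x 36 (y) mm, tops 82 mm above the table, facing each other along its y over a 74 mm gap; white lamp head at +y, grey receiver head at -y. Origin: centre of the underside, z up; x points away from the robot at yaw 0. Red cross lines on the base mark the beam's line and the middle of the gap
- beam_centre (a point): centre of the light path: midway between the heads, 65 mm above the table, axes as the photometer's (y along the beam, z up). The cell's middle belongs here; the beam is 2 mm wide
- shutter (a joint): travel (m) of the steel shutter blade (28 x 3 x 40 mm) in front of the lamp head's lens; it slides along the photometer's -x axis (towards the robot), 0 = shut, 0.030 = fully open (end stop); starts shut or within 5 mm of it; friction about 1.2 N, stays where it is left
- shutter_knob (a point): centre of the orange shutter knob, 14 (x) x 10 (y) x 18 (z) mm in the photometer's axes, 93 mm above the table, its underside 2 mm above the lamp head's top and its top 102 mm above the table; moves with the shutter; 32.5 mm to the +y side of the beam centre (the blade hangs below it, in the gap)
- cell_rack: black rack fixed to the table, 50 (x) x 210 (y) x 20 mm; origin: centre of its underside. Three round wells, 27 mm in diameter and 12 mm deep (floor 8 mm above the table), at y = -80, 0 and +80 mm; each holds one cell at any yaw; which cell is where changes
- amber_cell: loose amber glass cell, 12.5 mm across its frosted sides (x), 23 mm across its windows (y), 50 mm tall plus a 5 mm amber stopper; about 30 g. Origin: centre of the underside, z up. The broad 22 mm wide whitish frosted sides face +-x, so the fingers close along x; the windows on the narrow ends face +-y. In its well it stands 8 mm above the table, 38 mm of glass show, stopper top at 63 mm
- cell_mid (a point): middle of the amber cell's windows, 22 mm above its underside, on its axis
- window_a: clear window of the amber cell facing its +y, 9 x 36 mm, 11.5 mm from the cell's axis, 4 to 40 mm above its underside; origin in the middle of the window; must not be touched by the gripper
- window_b: the same window facing the cell's -y
- clear_cell: loose pale bluish cell in the rack, same shape (22 mm long), white stopper, origin centre of its underside; bystander
- green_cell: loose green cell in the rack, same shape (22 mm long), green stopper, origin centre of its underside; bystander
- marker: loose felt marker 127 x 15 x 15 mm lying behind the photometer, long along its y; origin centre of its underside; bystander
- seal_tin: loose round white tin, 66 mm wide, 30 mm high, behind the rack; origin centre of its underside; bystander
- leak_plug: loose small yellow knurled plug, 27 mm wide, 26 mm high; origin centre of its underside; bystander

How it is judged:
By the outcome, as a careful person would: the job done as asked, in the order asked, and still so for the second after the job is handed in, while the arm keeps its last pose, push and grip.
It also fails if it takes over 51 s, if anything falls off the work surface, if the arm or the gripper's body presses on something with over 40 N, if the wrist force passes 120 N, or if a joint passes its speed limit or range.

### The arm

A 6-joint arm with a two-finger parallel gripper is mounted at the origin on a cart in front of the work surface, level with it; the furniture and walls round the work are solid. World frame = base frame: x ahead of the robot, y to its left, z up, the work surface at z = 0. Lengths are in m, angles in rad, forces in N, time in s.
With the tool pointing down it reaches from about 0.425 to 0.95 m from the base axis. Payload 3.5 kg.
Tool frame: the origin (TCP) lies midway between the tips of the shut fingers; the grasp point (between the pads) lies 19 mm behind it (ctrl.pinch_z is the distance from the TCP to the grasp point, in m); z points along the fingers, y is the line along which they close (so a half turn about z gives the same grasp; the last joint's range is limited). The gripper opens to 85 mm and grips with 20 to 120 N. Pads are 22 mm wide; open, the fingers measure 114 mm over their backs; the gripper's body (76 mm by 85 mm) begins 54 mm behind the grasp point. The pads swing forward as they close: fully open they stand 13 mm farther back than shut.
Start: joints at [-1.496, 0.286, 1.577, -0, 1.279, -0.15], TCP at [0.15, -0.658, 0.231] pointing down, gripper open.
Joint ranges: [-2.77, 2.77], [-0.9, 2.22], [0.21, 2.48], [-1.53, 4.67], [0.24, 2.81], [-2.84, 2.84]. Speed limits (rad/s): [2.79, 2.79, 3.14, 3.14, 3.14, 3.14].

### API

Orientations are given as a unit quaternion [x, y, z, w].
In Python, from plant import get_state, viewer, sign_off, ctrl gives the robot as it stands. The module is installed in compiled form; this text tells all that it offers.
- The arm moves only by the shell command python3 -m handwheel 'ROWS' [FORCE]. ROWS is JSON, a list that holds one entry, the list of rows, each a list of 5 numbers: the finger opening in m, from 0 to 0.0854, then the shift along the tool's x, y, z in m, then the turn about the tool's z in degrees. In form: [[[claw, x, y, z, spin], ...]]. A call has 1 to 12 rows; each row shifts and turns the commanded pose from where the row before left it, along the tool's axes as they then stand; what a row does not reach is not made up. A row lasts 1/12 s, in which the tool goes at most 41.7 mm and 7.16 degrees, less where a joint would pass 70% of its speed; a pose out of reach is approached as far as the arm can. A call is refused whole if a number of a shift passes 0.0417 or a number of a turn 7.16, either way. A call with a gripper value outside its range is refused whole. The fingers move at their own pace and stop on an object; FORCE is the grip in N (left out, the last holds). Time passes only in rows, so rows that do not move let the fingers close. It gives the time, the measured TCP pose, the force, the opening and the grip force at its end, in the units of the state.
- get_state(): the state, without advancing time (a new reading comes with each control period).
- viewer.read_camera(name): name is "scene" or "side" or "wrist"; returns the picture (384x512x3 uint8, blue, green, red); there is no depth.
- viewer.camera_params(name): a dict with "fov_y" (degrees; the focal length in pixels is half the picture's height over the tangent of half this angle, whatever the lens; pixels are square), "cx", "cy" (the principal point, pixels), "xyz" and "attitude" of the camera in the world; the wrist camera has in their place "hand_eye" (4x4, takes a point from camera to tool coordinates, whose origin is the TCP and whose axes are the flange's). Camera axes: x right, y up, looking along -z (the intrinsics and any distortion apply to the point x, -y, -z); pixel columns grow to the right and rows downward; lengths in m; the calibration is good to about 2 mm. A picture is of the moment at which its call begins: read the wrist's pose just before it. camera_params takes no time and is no camera call.
- sign_off(): hands the job in; it is judged then, once.
Trained networks look in the newest picture that a camera, given by its name, has taken for a name from the list of things; names that differ only in an ending like _2 or _b are one class to them, and where a whole thing is asked for, a point or a joint stands for the part that bears it (a point fixed in the world has none). Each returns a list of dicts, best first, with "confidence" (0 to 1); they miss things now and then, are a little off and sometimes report something else, mostly with a low value. They report only what shows in the picture. A call takes as long as a camera call.
- viewer.look_for(camera, name): "extent" ([left, top, width, height] as shares, 0 to 1, of the picture: columns of its width, rows of its height, round what is visible of it).
- viewer.outline_of(camera, name): "mask" (384x512 bool, what is visible of it) and "extent" ([left, top, width, height] as shares, 0 to 1, of the picture: columns of its width, rows of its height, round what is visible of it).
- viewer.pinpoint(camera, name): "xy" ([column, row] as shares, 0 to 1, of the picture: columns of its width, rows of its height: a listed point, or the origin of a listed thing).
The state is a dict: "time": time; "qpos": joint angles; "dq": joint speeds; "joint_efforts": joint torques, N m; "eef_pos": TCP position; "tcp_rot": TCP orientation; "contact_force": force on the tool from outside, world axes, zero at the start; "wrist_torque": the same for the moment, N m; "opening": opening from 0.0 (shut) to 1.0 (fully open); "finger_force": force on a finger pad.
Only numpy, scipy, OpenCV 4.12 (cv2) and the standard library are available. Lean on these libraries where they do the work, as an engineer would, in place of code of your own. Each camera call takes 0.05 s, during which the arm holds its last target. There are 200 camera calls.

## Working session

There is one attempt and no reset: what is moved stays moved. The work goes in short steps, Python scripts to look and compute and a shell command to move; the robot and the scene stay as the last step left them, time stands still between calls to the robot, and variables do not carry over. Pictures are saved under pics/ and viewed, at most 10 in all, crops included, and the job is handed in when it is done.

```bash
mkdir -p pics; ls; python3 - <<'E'
from plant import get_state, viewer, ctrl
import cv2,numpy as np
s=get_state();print({k:np.round(v,3) for k,v in s.items()},ctrl.pinch_z)
for c in("scene","side","wrist"):
    print(c,viewer.camera_params(c))
    im=viewer.read_camera(c); cv2.imwrite(f"pics/{c}0.png",im)
    for n in("photometer","shutter_knob","beam_centre","cell_rack","amber_cell","cell_mid","clear_cell","green_cell","leak_plug"):
        r=viewer.pinpoint(c,n)[:2]
        print(c,n,[(np.round(np.array(d["xy"])*[512,384],1),round(d["confidence"],2)) for d in r])
a=cv2.imread("pics/scene0.png");b=cv2.imread("pics/side0.png")
cv2.imwrite("pics/ss.png",cv2.resize(np.hstack([a,b]),(800,300)))
E
```

```text
pics
{'time': np.float64(0.0), 'qpos': array([-1.496,  0.287,  1.578,  0.   ,  1.279, -0.15 ]), 'dq': array([-0.002, -0.   ,  0.001, -0.002,  0.   ,  0.001]), 'joint_efforts': array([ 1.0000e-03, -4.0598e+01, -2.9262e+01, -0.0000e+00,  6.0000e-03,
       -0.0000e+00]), 'eef_pos': array([ 0.15 , -0.657,  0.23 ]), 'tcp_rot': array([ 0.994,  0.112,  0.   , -0.001]), 'contact_force': array([-0.12 ,  0.031,  0.475]), 'wrist_torque': array([ 0.011, -0.044,  0.018]), 'finger_force': np.float64(0.0), 'opening': np.float64(0.998)} 0.0187
scene {'fov_y': 57.37444135749881, 'cx': 259.05629634004254, 'cy': 192.70076585130525, 'xyz': array([0.10047035, 0.47223544, 0.55153957]), 'attitude': array([-0.17465187,  0.42692671,  0.82308871, -0.33129335])}
scene photometer [(array([245.6, 271.2]), 0.9)]
scene shutter_knob [(array([231. , 244.4]), 0.62)]
scene beam_centre [(array([242.3, 245.6]), 0.62), (array([328.9, 175.7]), 0.58)]
scene cell_rack [(array([317.1, 189.5]), 0.56)]
scene amber_cell [(array([299.8, 201.6]), 0.46)]
scene cell_mid [(array([233.5, 221.1]), 0.65), (array([305.1, 195.6]), 0.59)
[... 769 characters left out ...]
3), (array([243.9, 151.6]), 0.29)]
side leak_plug [(array([256. , 198.4]), 0.66)]
wrist {'fov_y': 58.56465343857596, 'cx': 251.5430189116982, 'cy': 189.46478350774308, 'hand_eye': array([[-6.32947034e-04,  9.48404402e-01,  3.17062595e-01,
         8.14640858e-02],
       [ 9.99999793e-01,  6.35710538e-04,  9.47328098e-05,
        -2.00379340e-04],
       [-1.11715019e-04,  3.17062590e-01, -9.48404609e-01,
        -1.42062565e-01],
       [ 0.00000000e+00,  0.00000000e+00,  0.00000000e+00,
         1.00000000e+00]])}
wrist photometer []
wrist shutter_knob []
wrist beam_centre []
wrist cell_rack []
wrist amber_cell []
wrist cell_mid []
wrist clear_cell []
wrist green_cell []
wrist leak_plug []
```

View pics/scene0.png

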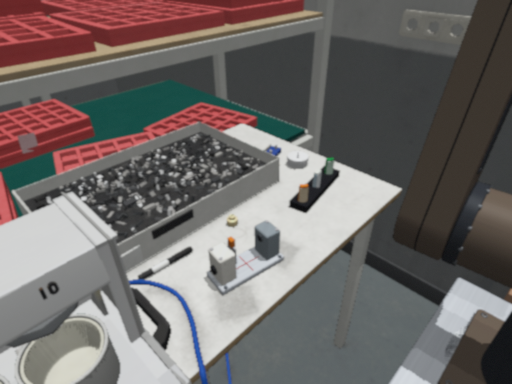

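View pics/side0.png

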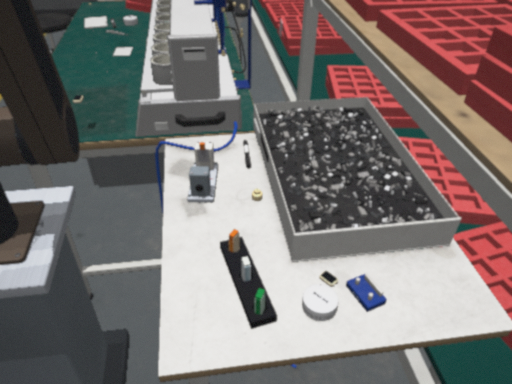

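The scene view shows the photometer at about (245,265) and the rack at (317,190). In the side view the amber cell is the rack's far cell, about (235,243), and the orange knob is at (202,146). Next I triangulate.

```bash
cat > h.py <<'E'
import numpy as np, cv2
from scipy.spatial.transform import Rotation as R
from plant import get_state, viewer
def cam(c,s=None):
    p=viewer.camera_params(c); f=192/np.tan(np.radians(p["fov_y"]/2))
    K=np.array([[f,0,p["cx"]],[0,f,p["cy"]],[0,0,1]])
    if c=="wrist":
        s=s or get_state(); H=p["hand_eye"]; Rt=R.from_quat(s["tcp_rot"]).as_matrix()
        Rc=Rt@H[:3,:3]; t=Rt@H[:3,3]+s["eef_pos"]
    else: Rc=R.from_quat(p["attitude"]).as_matrix(); t=p["xyz"]
    return K,Rc@np.diag([1,-1,-1]),t
def ray(c,uv,s=None):
    K,Rc,t=cam(c,s); return t,Rc@np.linalg.solve(K,[uv[0],uv[1],1])
def onz(c,uv,z,s=None):
    t,d=ray(c,uv,s); return t+d*(z-t[2])/d[2]
def proj(c,P,s=None):
    K,Rc,t=cam(c,s); q=K@(Rc.T@(np.asarray(P)-t)); return q[:2]/q[2]
def tri(*obs):
    A=0;b=0
    for t,d in obs:
        d=d/np.linalg.norm(d);M=np.eye(3)-np.outer(d,d);A=A+M;b=b+M@t
    return np.linalg.solve(A,b)
E
python3 - <<'E'
from h import *
print("knob",onz("side",(202,145.6),.093),onz("scene",(231,244.4),.093))
print("phot",onz("side",(202.9,182.5),0),onz("scene",(245.6,271.2),0))
print("beam",onz("side",(204,161.1),.065),onz("scene",(242.3,245.6),.065))
print("rack",onz("side",(248.1,282.8),0),onz("scene",(317.1,189.5),0))
print("amber",onz("side",(237.1,240.9),.03),onz("scene",(305.1,195.6),.03))
print("green",onz("side",(257.6,310.5),.008),onz("scene",(326.2,174.3),.008))
s=get_state();print(R.from_quat(s["tcp_rot"]).as_matrix().round(3))
E
```

```text
knob [0.48245041 0.15726318 0.093     ] [0.47639595 0.16183739 0.093     ]
phot [0.47719228 0.12716375 0.        ] [0.47136315 0.13188751 0.        ]
beam [0.48417465 0.12944362 0.065     ] [0.48056095 0.12966929 0.065     ]
rack [ 0.54908097 -0.21050048  0.        ] [ 0.54245136 -0.21335619  0.        ]
amber [ 0.53768727 -0.12166093  0.03      ] [ 0.52418438 -0.13261355  0.03      ]
green [ 0.55696505 -0.28303335  0.008     ] [ 0.56342414 -0.28503848  0.008     ]
[[ 0.975  0.223  0.   ]
 [ 0.223 -0.975  0.   ]
 [ 0.    -0.    -1.   ]]
```

```bash
python3 -m handwheel '[[[0.04,0.029,-0.028,0,0],[0.04,0.029,-0.028,0,0],[0.04,0.029,-0.028,0,0],[0.04,0.029,-0.028,0,0],[0.04,0.029,-0.028,0,0],[0.04,0.029,-0.028,0,0],[0.04,0.029,-0.028,0,0],[0.04,0.029,-0.028,0,0],[0.04,0.029,-0.028,0,0],[0.04,0.029,-0.028,0,0],[0.04,0.029,-0.028,0,0],[0.04,0.029,-0.028,0,0]]]' 20
python3 -m handwheel '[[[0.04,0.029,-0.028,0,0],[0.04,0.029,-0.028,0,0],[0.04,0.029,-0.028,0,0],[0.04,0,0,0,0],[0.04,0,0,0,0]]]'
python3 - <<'E'
from h import *
s=get_state();print(s["eef_pos"],s["qpos"],R.from_quat(s["tcp_rot"]).as_matrix().round(3))
im=viewer.read_camera("wrist")
for n in("cell_rack","amber_cell","cell_mid","clear_cell","green_cell"):
    for d in viewer.pinpoint("wrist",n)[:2]:
        z={"cell_rack":0,"cell_mid":.03}.get(n,.008)
        uv=np.array(d["xy"])*[512,384];print(n,uv.round(1),round(d["confidence"],2),onz("wrist",uv,z,s).round(4))
cv2.imwrite("pics/w1.png",im)
E
```

```text
time: 2.5
eef_pos: [0.4155, -0.2511, 0.2317]
tcp_rot: [0.994, 0.112, 0.0, 0.0]
contact_force: [0.5, -0.4, -0.1]
opening: 0.472
finger_force: 0.0
time: 2.92
eef_pos: [0.4817, -0.1497, 0.2315]
tcp_rot: [0.993, 0.114, 0.0, 0.0]
contact_force: [-0.1, 0.0, 0.6]
opening: 0.467
finger_force: 0.0
[ 0.48172348 -0.14967093  0.23150666] [-5.02519497e-01 -9.60536303e-02  1.98835460e+00 -2.21857454e-04
  1.24894743e+00  8.38898554e-01] [[ 0.974  0.227  0.   ]
 [ 0.227 -0.974 -0.   ]
 [ 0.     0.    -1.   ]]
cell_rack [316.6 108.6] 0.57 [ 0.5437 -0.2064  0.    ]
amber_cell [242.9 106. ] 0.81 [ 0.5292 -0.1292  0.008 ]
cell_mid [241.6 109. ] 0.63 [ 0.528  -0.1287  0.03  ]
clear_cell [318.  107.3] 0.78 [ 0.5457 -0.2058  0.008 ]
clear_cell [240.9 103.8] 0.39 [ 0.5309 -0.1267  0.008 ]
green_cell [393.6 113.3] 0.83 [ 0.5577 -0.2847  0.008 ]
```

View pics/w1.png

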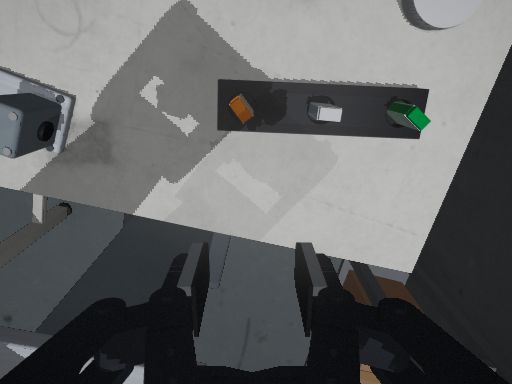

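Amber cell at (241,109) px, rotated relative to the rack, leaving clearance on both sides. Photometer next.

```bash
python3 -m handwheel '[[[0.03,0.007,-0.0356,0,0],[0.03,0.007,-0.0356,0,0],[0.03,0.007,-0.0356,0,0],[0.03,0.007,-0.0356,0,0],[0.03,0.007,-0.0356,0,0],[0.03,0.007,-0.0356,0,0],[0.03,0.007,-0.0356,0,0],[0.03,0.007,-0.0356,0,0],[0.03,0,0,0,0],[0.03,0,0,0,0]]]'
python3 - <<'E'
from h import *
s=get_state();print(s["eef_pos"],s["qpos"])
im=viewer.read_camera("wrist")
for n in("photometer","shutter_knob","beam_centre"):
    for d in viewer.pinpoint("wrist",n)[:2]:
        z={"photometer":0,"shutter_knob":.093,"beam_centre":.065}[n]
        uv=np.array(d["xy"])*[512,384];print(n,uv.round(1),round(d["confidence"],2),onz("wrist",uv,z,s).round(4))
for d in viewer.outline_of("wrist","shutter_knob")[:1]:
    m=d["mask"]; c=np.argwhere(m).mean(0)[::-1];print("knob mask",c,m.sum(),d["confidence"])
cv2.imwrite("pics/w2.png",im)
import json; json.dump({k:np.array(s[k]).tolist() for k in("eef_pos","tcp_rot")},open("s2.json","w"))
E
```

```text
time: 4.05
eef_pos: [0.4719, 0.1392, 0.2313]
tcp_rot: [0.994, 0.113, -0.0, 0.0]
contact_force: [-0.4, -0.9, -0.5]
opening: 0.35
finger_force: 0.0
[0.47185432 0.13917025 0.23133026] [ 8.04124227e-02 -1.25840072e-01  2.01574851e+00 -3.44411432e-04
  1.25178674e+00  1.42437526e+00]
photometer [264.7 150.6] 0.83 [0.477  0.1255 0.    ]
shutter_knob [235.1 162.6] 0.64 [0.48   0.1554 0.093 ]
beam_centre [270.5 163.9] 0.85 [0.479 0.123 0.065]
knob mask [233.85855263 156.76644737] 304 0.65
```

View pics/w2.png

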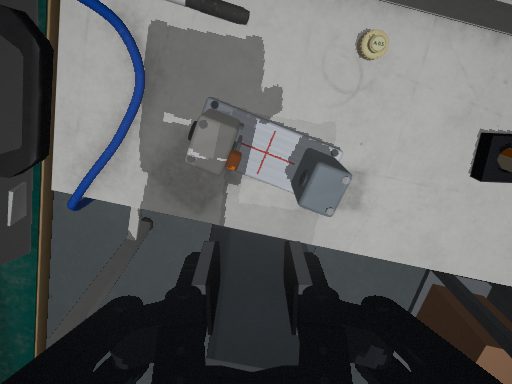

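The photometer shows clearly: cross at about (267,153), lamp head left, knob at (233,160). I'll fit the red cross lines for centre and yaw.

```bash
python3 - <<'E'
from h import *; import json
from scipy.optimize import least_squares
s=json.load(open("s2.json"));im=cv2.imread("pics/w2.png").astype(int)
B,G,Rr=im[...,0],im[...,1],im[...,2]
m=(Rr-np.maximum(B,G)>35)&(np.abs(B-G)<35);m[:110]=0;m[205:]=0;m[:,:243]=0;m[:,300:]=0
p=np.argwhere(m)[:,::-1];w=(Rr-np.maximum(B,G))[p[:,1],p[:,0]]
P=np.array([onz("wrist",q,.0145,s)[:2] for q in p])
def f(v):
    c,si=np.cos(v[2]),np.sin(v[2]);d=(P-v[:2])@np.array([[c,-si],[si,c]])
    return np.abs(d).min(1)*1e3*w/50
r=least_squares(f,[.477,.126,0],loss="soft_l1")
for y0 in(-.3,.0,.3,-.15):
    q=least_squares(f,[.477,.126,y0],loss="soft_l1")
    if q.cost<r.cost:r=q
print(len(P),r.x,np.degrees(r.x[2]),r.cost,np.median(f(r.x)))
c,si=np.cos(r.x[2]),np.sin(r.x[2])
k=r.x[:2]+.0325*np.array([-si,c])
print("knob at x=0",k)
ko=(Rr>150)&(G<130)&(B<80)&(Rr-G>60);ko[:140]=0;ko[180:]=0;ko[:,:220]=0;ko[:,245:]=0
q=np.argwhere(ko)[:,::-1];print("knob px",len(q),q.min(0),q.max(0),q.mean(0))
for z in(.093,.102):print(onz("wrist",q.mean(0),z,s))
for px in(0,-.005,-.03):
    print(px,[proj("wrist",[*(k+px*np.array([c,si])),z],s).round(1) for z in(.084,.093,.102)])
E
```

```text
144 [ 0.47806968  0.12529235 -0.15118766] -8.662414977240523 21.95135759201446 0.5817685200472321
knob at x=0 [0.48296458 0.15742162]
knob px 12 [227 166] [234 169] [231.91666667 167.66666667]
[0.47504835 0.15711578 0.093     ]
[0.47749259 0.15713588 0.102     ]
0 [array([234. , 156.3]), array([233.5, 158.7]), array([233. , 161.2])]
-0.005 [array([232. , 161.5]), array([231.4, 164.1]), array([230.8, 166.8])]
-0.03 [array([222.1, 187. ]), array([221.3, 190.2]), array([220.4, 193.6])]
```

```bash
python3 -m handwheel '[[[0.03,0,0,0.01,5.45],[0.03,0,0,0.01,5.45],[0.03,0,0,0.01,5.45],[0.03,0,0,0.01,5.45],[0.03,0.0073,-0.0193,0.02,0],[0.03,0,0,0.03,0],[0.03,0,0,0.03,0],[0.03,0,0,0.022,0],[0.03,0,0,0,0],[0.03,0,0,0,0]]]' 20
python3 - <<'E'
from h import *
im=viewer.read_camera("wrist");s=get_state();print(s["eef_pos"],s["qpos"].round(2),R.from_quat(s["tcp_rot"]).as_euler("xyz",degrees=True))
cv2.imwrite("pics/w3.png",im)
E
```

```text
time: 5.13
eef_pos: [0.4816, 0.1554, 0.0884]
tcp_rot: [0.997, -0.079, -0.002, 0.0]
contact_force: [-0.5, 0.0, -0.1]
opening: 0.353
finger_force: 0.0
[0.48299676 0.15572275 0.09013266] [ 0.11  0.09  2.09 -0.    0.97  1.84] [-1.79989943e+02 -4.16765777e-02 -9.00791439e+00]
```

View pics/w3.png

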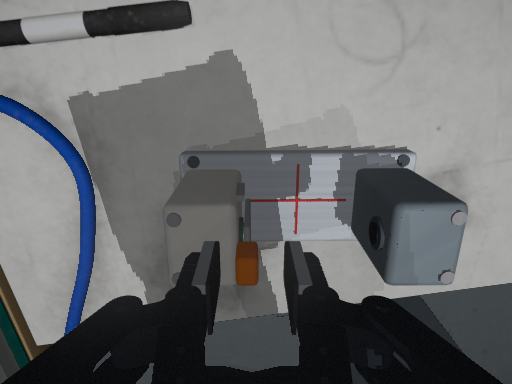

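Knob (247,262) lies between the fingers, photometer square to the tool. Close and pull back 31 mm.

```bash
python3 -m handwheel '[[[0.0,0,0,0,0],[0.0,0,0,0,0],[0.0,0,0,0,0],[0.0,0,0,0,0],[0,0,0,0,0],[0,0,0,0,0]]]' 30
python3 -m handwheel '[[[0,-0.005,0,0,0],[0,-0.005,0,0,0],[0,-0.005,0,0,0],[0,-0.005,0,0,0],[0,-0.005,0,0,0],[0,-0.005,0,0,0],[0,0,0,0,0],[0,0,0,0,0]]]'
python3 - <<'E'
from h import *
im=viewer.read_camera("wrist");s=get_state();print(s["eef_pos"],s["contact_force"].round(1))
im2=viewer.read_camera("side");cv2.imwrite("pics/w4.png",np.hstack([im[150:350,150:500],cv2.resize(im2[120:220,150:275],(350,200))]))
E
```

```text
time: 5.68
eef_pos: [0.4842, 0.1571, 0.0918]
tcp_rot: [0.997, -0.078, 0.002, -0.001]
contact_force: [0.5, 2.9, 6.5]
opening: 0.105
finger_force: 33.8
time: 6.35
eef_pos: [0.4552, 0.1615, 0.0918]
tcp_rot: [0.997, -0.078, 0.004, -0.001]
contact_force: [3.2, 2.5, 6.5]
opening: 0.102
finger_force: 33.8
[0.45517971 0.16142376 0.09174414] [2.6 1.8 7.2]
```

View pics/w4.png

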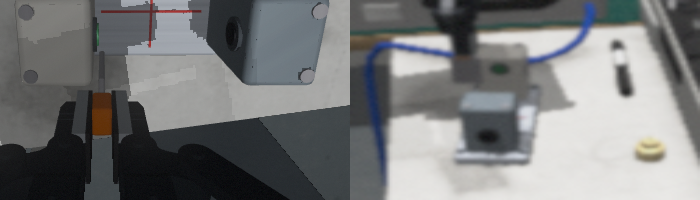

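```bash
python3 -m handwheel '[[[0,-0.003,0,0,0],[0,-0.002,0,0,0],[0,-0.002,0,0,0],[0,0,0,0,0],[0,0,0,0,0]]]'
```

```text
time: 6.87
eef_pos: [0.4547, 0.1615, 0.092]
tcp_rot: [0.997, -0.078, 0.013, -0.001]
contact_force: [21.9, -1.3, -9.6]
opening: 0.103
finger_force: 31.9
```

The blade met its end stop (only 0.5 mm more travel, 22 N), so the shutter is fully open. Release, rise, go to the cell.

```bash
python3 -m handwheel '[[[0.035,0,0,0,0],[0.035,0,0,0,0],[0.035,0,0,0,0],[0.035,0,0,-0.02,0],[0.035,0,0,-0.04,0],[0.035,0,0,-0.04,0]]]' 20
python3 -m handwheel '[[[0.035,0.0138,0.0346,0,0],[0.035,0.0138,0.0346,0,0],[0.035,0.0138,0.0346,0,0],[0.035,0.0138,0.0346,0,0],[0.035,0.0138,0.0346,0,0],[0.035,0.0138,0.0346,0,0],[0.035,0.0138,0.0346,0,0],[0.035,0.0138,0.0346,0,0],[0.035,0,0,0,0],[0.035,0,0,0,0],[0.035,0,0,0,0]]]'
python3 - <<'E'
from h import *; import json
s=get_state();im=viewer.read_camera("wrist");cv2.imwrite("pics/w5.png",im)
json.dump({k:np.array(s[k]).tolist() for k in("eef_pos","tcp_rot")},open("s5.json","w"))
print(s["eef_pos"],s["qpos"].round(2),R.from_quat(s["tcp_rot"]).as_euler("xyz",degrees=True))
for n in("amber_cell","cell_mid"):
    for d in viewer.pinpoint("wrist",n)[:1]:
        uv=np.array(d["xy"])*[512,384];print(n,uv.round(1),d["confidence"],onz("wrist",uv,{"cell_mid":.03}.get(n,.008),s).round(4))
d=viewer.outline_of("wrist","amber_cell")[0];print(d["confidence"],d["mask"].sum())
np.save("m5.npy",d["mask"]);y,x=np.argwhere(d["mask"]).mean(0).astype(int)
cr=im[y-60:y+60,x-70:x+70];mm=cr.copy();mm[~d["mask"][y-60:y+60,x-70:x+70]]//=3
print(x,y);cv2.imwrite("pics/c5.png",cv2.resize(np.hstack([cr,mm]),None,fx=2.8,fy=2.8))
E
```

```text
time: 7.37
eef_pos: [0.4427, 0.1618, 0.1876]
tcp_rot: [0.997, -0.078, -0.004, 0.001]
contact_force: [1.8, -0.5, 0.3]
opening: 0.409
finger_force: 0.0
time: 8.28
eef_pos: [0.5108, -0.1276, 0.1883]
tcp_rot: [0.997, -0.078, -0.001, -0.001]
contact_force: [-0.7, -1.2, -0.5]
opening: 0.412
finger_force: 0.0
[ 0.51077401 -0.12756061  0.18830252] [-0.44 -0.    1.98  0.    1.17  1.29] [-1.79935367e+02  1.66028836e-01 -8.93229118e+00]
amber_cell [251.5 142.2] 0.71 [ 0.531  -0.1303  0.008 ]
cell_mid [249.2 150.7] 0.7 [ 0.5279 -0.1278  0.03  ]
0.78 646
248 150
```

View pics/c5.png

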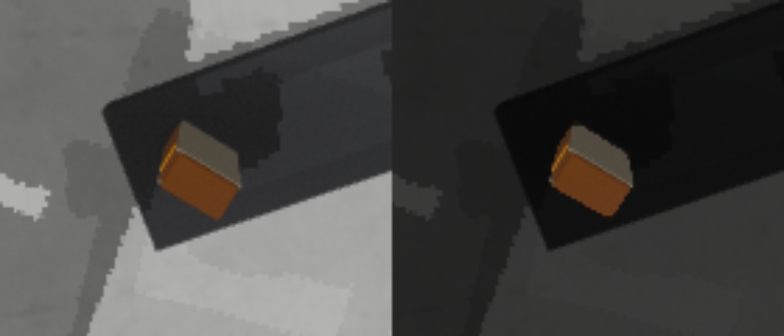

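The crop shows the orange stopper top (bottom quad) with the whitish frosted side facing the camera; long axis tilted roughly 30° in the image. I'll fit a rectangle on the stopper plane.

```bash
python3 - <<'E'
from h import *; import json
s=json.load(open("s5.json"));im=cv2.imread("pics/w5.png");m=np.load("m5.npy")
hsv=cv2.cvtColor(im,cv2.COLOR_BGR2HSV)
x0,y0=248-70,150-60
o=(hsv[...,0]<16)&(hsv[...,1]>150)&(hsv[...,2]>70);o[:90]=0;o[210:]=0;o[:,:178]=0;o[:,318:]=0
n,l,st,ce=cv2.connectedComponentsWithStats(o.astype(np.uint8));k=1+st[1:,4].argmax();o=l==k
q=np.argwhere(o)[:,::-1];print(st[k],np.median(hsv[o],0))
P=np.array([onz("wrist",u,.063,s)[:2] for u in q])*1e3
r=cv2.minAreaRect(P.astype(np.float32));print("rect",r)
c=P.mean(0);w,v=np.linalg.eigh(np.cov((P-c).T));print("mean",c,np.sqrt(12*w),"long-axis yaw",np.degrees(np.arctan2(*v[::-1,1]))%180)
# check with frosted face: edges of the mask (all visible) hull
h=cv2.convexHull(np.argwhere(m)[:,::-1].astype(np.int32));print(cv2.approxPolyDP(h,2,True)[:,0].tolist())
c3=c/1e3
for yaw in [np.arctan2(*v[::-1,1])]:
    u=np.array([np.cos(yaw),np.sin(yaw)]);t=np.array([-u[1],u[0]])
    for z,a,b in((.063,.0115,.00625),(.02,.0115,.00625)):
        print(z,[proj("wrist",[*(c3+i*a*u+j*b*t),z],s).round(0).astype(int).tolist() for i,j in((1,1),(1,-1),(-1,-1),(-1,1))])
E
```

```text
[235 136  28  32 391] [ 13. 194. 105.]
rect ((532.7063598632812, -126.52373504638672), (26.129793167114258, 14.208498001098633), 35.67932891845703)
mean [ 531.81507524 -127.31419088] [11.88405236 22.76239701] long-axis yaw 41.062542426260194
[[256, 166], [234, 154], [242, 135], [246, 135], [262, 147], [263, 156]]
0.063 [[264, 158], [254, 170], [231, 152], [241, 140]]
0.02 [[262, 147], [253, 157], [234, 142], [243, 131]]
```

```bash
python3 - <<'E'
from h import *; import json
s=json.load(open("s5.json"))
C=[(235.9,154.3),(241.6,142.5),(263.7,156.8),(256.6,168.6)]
W=np.array([onz("wrist",u,.063,s)[:2] for u in C])*1e3;print(W.round(1),W.mean(0))
for a,b in((0,3),(1,2),(0,1),(3,2)):
    d=W[b]-W[a];print(np.linalg.norm(d),np.degrees(np.arctan2(d[1],d[0])))
# fit stopper top rectangle to orange within-mask pixels in image, excluding the window strip
im=cv2.imread("pics/w5.png");print(im[134:172:1,:][:, [240,246,252]][...,2].T)
E
```

```text
[[ 533.7 -118.2]
 [ 542.3 -124.3]
 [ 528.2 -139.8]
 [ 519.5 -132.7]] [ 530.93883724 -128.77121398]
20.28943393158401 -134.40952682808768
20.961531279067167 -132.25199819679045
10.54269609382589 -34.98709205149031
11.240517863677168 -38.953692508993306
[[ 31  32  57  73  75  75  76 105 158 103  87  97  89  87 101 105 107 106
  105 106 106 104 104 105 103  98  47  50  48  50  47  49  50  48  49  51
   49  50]
 [ 51  80  81  81  80  80  81  81  80  81  81  93  90  91 105 107 106 107
  107 105 105 105 106 106 104 105 104 105 104  76  50  49  49  49  49  49
   50  49]
 [ 32  33  33  34  67  80  80  80  81  80  81  81  80  81  79 108  77 101
  106 106 105 105 105 106 105 105 104 105 105 104 104 105  98  52  50  51
   50  51]]
```

```bash
python3 -m handwheel '[[[0.04,0,0,0.01,-7],[0.04,0,0,0.01,-7],[0.04,0,0,0.01,-7],[0.04,0,0,0.01,-7],[0.04,0,0,0.01,-7],[0.04,0,0,0.01,-7],[0.04,0,0,0.01,-7],[0.04,0,0,0.01,-7],[0.04,0.0124,0.0147,0,0],[0.04,0,0,0,0],[0.04,0,0,0,0],[0.04,0,0,0,0]]]'
python3 - <<'E'
from h import *; import json
s=get_state();im=viewer.read_camera("wrist");cv2.imwrite("pics/w6.png",im)
json.dump({k:np.array(s[k]).tolist() for k in("eef_pos","tcp_rot")},open("s6.json","w"))
print(s["eef_pos"],R.from_quat(s["tcp_rot"]).as_euler("xyz",degrees=True))
d=viewer.outline_of("wrist","amber_cell");print(len(d),[x["extent"] for x in d])
E
```

```text
time: 9.48
eef_pos: [0.5309, -0.1287, 0.1096]
tcp_rot: [0.917, 0.4, -0.0, 0.0]
contact_force: [-0.6, 1.0, -0.9]
opening: 0.465
finger_force: 0.0
[ 0.5308842  -0.12869736  0.10964887] [1.79997849e+02 5.90038315e-03 4.71321094e+01]
1 [[0.4707, 0.4615, 0.04, 0.1471]]
```

View pics/w6.png

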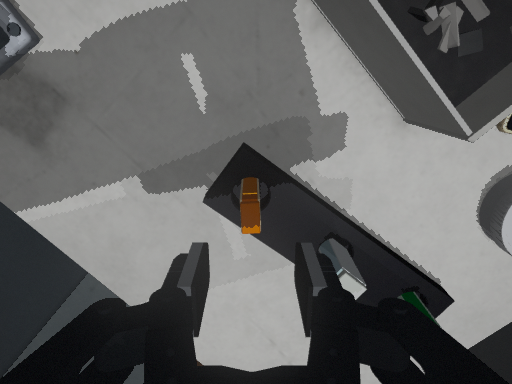

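The cell's long axis is now vertical in the picture (col 250, rows 178–233), centred between the fingers and square to them. Checking the along-pad offset numerically.

```bash
python3 - <<'E'
from h import *; import json
s=json.load(open("s6.json"));im=cv2.imread("pics/w6.png");p=np.array(s["eef_pos"]);M=R.from_quat(s["tcp_rot"]).as_matrix()
for z in(.063,.058,.02):
  print(z,[proj("wrist",np.r_[(p+M@[dx,dy,0])[:2],z],s).round(1).tolist() for dx,dy in((.0115,-.00625),(.0115,.00625),(-.0115,-.00625),(-.0115,.00625))])
hsv=cv2.cvtColor(im,cv2.COLOR_BGR2HSV)
for r in range(174,238,2):
    o=np.where((hsv[r,230:275,0]<25)&(hsv[r,230:275,1]>120)&(hsv[r,230:275,2]>60))[0]+230
    print(r,o.min() if len(o) else 0,o.max() if len(o) else 0,im[r,251])
E
```

```text
0.063 [[241.3, 200.7], [262.6, 200.7], [241.7, 236.2], [262.2, 236.2]]
0.058 [[241.5, 197.8], [262.3, 197.8], [241.9, 232.6], [262.0, 232.6]]
0.02 [[243.0, 179.5], [260.7, 179.5], [243.3, 209.8], [260.5, 209.8]]
174 0 0 [26 24 25]
176 0 0 [23 23 27]
178 245 256 [12 41 74]
180 243 256 [14 42 74]
182 243 256 [15 42 74]
184 243 256 [13 43 74]
186 243 256 [16 43 75]
188 243 256 [15 43 74]
190 242 256 [15 43 75]
192 242 256 [14 49 82]
194 242 256 [13 38 72]
196 242 257 [16 38 71]
198 242 257 [16 39 72]
200 242 257 [14 48 96]
202 241 258 [18 44 78]
204 240 259 [ 15  54 100]
206 240 259 [ 15  54 102]
208 240 259 [ 17  55 103]
210 240 259 [ 20  55 103]
212 241 259 [ 16  54 102]
214 241 259 [ 17  55 102]
216 241 259 [ 23  58 103]
218 241 259 [ 20  56 102]
220 241 259 [ 22  56 102]
222 241 259 [ 23  56 102]
224 241 259 [ 26  58 103]
226 241 259 [ 24  57 103]
228 242 259 [  8 105 178]
230 242 259 [ 11 105 178]
232 242 259 [ 14 102 176]
234 0 0 [62 61 61]
236 0 0 [161 163 163]
```

```bash
python3 -m handwheel '[[[0.04,0,-0.001,0.0275,0],[0.04,0,0,0.0275,0],[0.04,0,0,0.0265,0],[0.04,0,0,0,0],[0.04,0,0,0,0],[0.0,0,0,0,0],[0,0,0,0,0],[0,0,0,0,0],[0,0,0,0,0],[0,0,0,0,0],[0,0,0,0,0],[0,0,0,0,0]]]' 30
python3 - <<'E'
from h import *
s=get_state();print(s["eef_pos"],s["contact_force"],s["opening"]*85.4)
E
```

```text
time: 10.58
eef_pos: [0.5319, -0.1294, 0.0302]
tcp_rot: [0.917, 0.399, 0.001, 0.001]
contact_force: [-0.9, 0.0, 6.3]
opening: 0.143
finger_force: 33.6
[ 0.53189004 -0.12935076  0.0301815 ] [-0.8758952   0.02599697  6.3470886 ] 12.202072342276836
```

Gripped at 12.2 mm. Lift and carry above the photometer, and refine the cross from the closer earlier picture.

```bash
python3 -m handwheel '[[[0,0,0,-0.01,0],[0,0,0,-0.025,0],[0,0,0,-0.035,0],[0,0,0,-0.035,0],[0,0,0,-0.035,0],[0,0,0,0,-6.84],[0,0,0,0,-6.84],[0,0,0,0,-6.84],[0,0,0,0,-6.84],[0,0,0,0,-6.84],[0,0,0,0,0]]]'
python3 -m handwheel '[[[0,0.0305,-0.0115,0,0],[0,0.0305,-0.0115,0,0],[0,0.0305,-0.0115,0,0],[0,0.0305,-0.0115,0,0],[0,0.0305,-0.0115,0,0],[0,0.0305,-0.0115,0,0],[0,0.0305,-0.0115,0,0],[0,0.0305,-0.0115,0,0],[0,0,0,0,0],[0,0,0,0,0],[0,0,0,0,0],[0,0,0,0,0]]]'
python3 - <<'E'
from h import *
from scipy.optimize import least_squares
def fit(im,s,box):
    im=im.astype(int);B,G,Rr=im[...,0],im[...,1],im[...,2];e=Rr-np.maximum(B,G)
    m=(e>35)&(np.abs(B-G)<35);k=np.zeros_like(m);k[box[1]:box[3],box[0]:box[2]]=1
    p=np.argwhere(m&k)[:,::-1];w=e[p[:,1],p[:,0]]
    P=np.array([onz("wrist",q,.0145,s)[:2] for q in p])
    def f(v):
        c,si=np.cos(v[2]),np.sin(v[2]);return np.abs((P-v[:2])@np.array([[c,-si],[si,c]])).min(1)*1e3*w/50
    r=min((least_squares(f,[.478,.1253,y],loss="soft_l1") for y in(-.25,-.15,-.1)),key=lambda r:r.cost)
    return len(p),r.x[:2].round(4),np.degrees(r.x[2]).round(2),np.median(f(r.x))
s3=dict(eef_pos=np.array([.48299676,.15572275,.09013266]),tcp_rot=R.from_euler("xyz",[-179.99,-.0417,-9.008],degrees=True).as_quat())
print("w3",fit(cv2.imread("pics/w3.png"),s3,(245,155,350,240)))
s=get_state();im=viewer.read_camera("wrist");cv2.imwrite("pics/w7.png",im)
print(s["eef_pos"],R.from_quat(s["tcp_rot"]).as_euler("xyz",degrees=True),s["opening"]*85.4,s["contact_force"])
print("w7",fit(im,s,(0,0,512,384)))
im2=viewer.read_camera("side");cv2.imwrite("pics/s7.png",np.hstack([im,im2])[:, :] if 0 else cv2.resize(np.hstack([im,im2]),(800,300)))
E
```

```text
time: 11.5
eef_pos: [0.5301, -0.1285, 0.1683]
tcp_rot: [0.758, 0.652, 0.0, 0.0]
contact_force: [-0.7, -1.0, -1.1]
opening: 0.14
finger_force: 32.6
time: 12.5
eef_pos: [0.4766, 0.1257, 0.168]
tcp_rot: [0.76, 0.65, 0.0, 0.0]
contact_force: [0.2, -0.1, -0.2]
opening: 0.141
finger_force: 32.6
w3 (378, array([0.4797, 0.1257]), np.float64(-8.46), np.float64(0.49265830561624296))
[0.47664036 0.12565439 0.16799309] [1.79982137e+02 1.30071651e-02 8.11539679e+01] 12.081044474273554 [ 0.18412816 -0.12679995 -0.23395461]
w7 (498, array([0.4808, 0.1307]), np.float64(-14.51), np.float64(2.829731378949841))
```

View pics/s7.png

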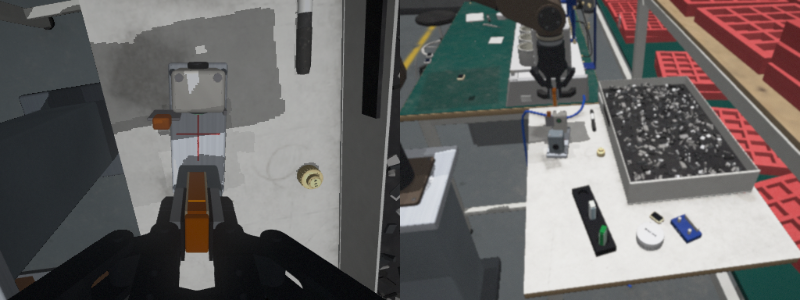

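The picture shows the cell held upright; cross at about (255,170) full-size; knob at left (open). Refit with a proper box and check the cell in the hand.

```bash
python3 - <<'E'
from h import *
from scipy.optimize import least_squares
im=cv2.imread("pics/w7.png");s=get_state()
i=im.astype(int);e=i[...,2]-np.maximum(i[...,0],i[...,1]);m=(e>35)&(abs(i[...,0]-i[...,1])<35)
k=np.zeros_like(m);k[140:206,222:285]=1;p=np.argwhere(m&k)[:,::-1];w=e[p[:,1],p[:,0]]
P=np.array([onz("wrist",q,.0145,s)[:2] for q in p])
def f(v):
    c,si=np.cos(v[2]),np.sin(v[2]);return np.abs((P-v[:2])@np.array([[c,-si],[si,c]])).min(1)*1e3*w/50
r=least_squares(f,[.479,.1255,-.15],loss="soft_l1");print(len(p),r.x,np.degrees(r.x[2]),np.median(f(r.x)),p.min(0),p.max(0))
p0=s["eef_pos"];M=R.from_quat(s["tcp_rot"]).as_matrix()
# cell model in hand: underside 22 mm below TCP
for h in(55,50,0):
  print(h,[proj("wrist",p0+M@[dx,dy,.0222-h/1e3],s).round(1).tolist() for dx,dy in((.0115,-.00625),(.0115,.00625),(-.0115,-.00625),(-.0115,.00625))])
hsv=cv2.cvtColor(im,cv2.COLOR_BGR2HSV)
for rr in range(200,330,4):
    o=np.where((hsv[rr,225:285,0]<25)&(hsv[rr,225:285,1]>120)&(hsv[rr,225:285,2]>50))[0]+225
    print(rr,(o.min(),o.max()) if len(o) else 0,im[rr,252],end=";")
E
```

```text
152 [ 0.47797077  0.12542793 -0.15486747] -8.87325236063044 0.14514834572451207 [226 147] [281 205]
55 [[235.1, 276.3], [269.1, 276.3], [236.0, 327.6], [268.1, 327.6]]
50 [[235.7, 269.0], [268.4, 269.0], [236.5, 318.9], [267.6, 318.9]]
0 [[239.9, 217.3], [263.9, 217.3], [240.4, 256.5], [263.5, 256.5]]
200 0 [87 82 95];204 (np.int64(253), np.int64(253)) [86 84 96];208 0 [105 100  96];212 0 [59 56 52];216 0 [58 55 52];220 0 [36 49 66];224 (np.int64(243), np.int64(260)) [35 49 75];228 (np.int64(243), np.int64(260)) [34 50 75];232 (np.int64(242), np.int64(261)) [31 47 75];236 (np.int64(242), np.int64(261)) [29 48 74];240 (np.int64(242), np.int64(261)) [29 46 74];244 (np.int64(241), np.int64(262)) [28 46 73];248 (np.int64(241), np.int64(262)) [26 45 73];252 (np.int64(241), np.int64(262)) [21 43 73];256 (np.int64(241), np.int64(263)) [ 16  77 130];260 (np.int64(240), np.int64(263)) [17 37 67];264 (np.int64(240), np.int64(263)) [19 37 68];268 (np.int64(240), np.int64(263)) [18 38 68];272 (np.int64(240), np.int64(263)) [ 9 47 94];276 (np.int64(237), np.int64(266)) [12 37 70];280 (np.int64(237), np.int64(266)) [ 3 47 94];284 (np.int64(237), np.int64(266)) [  4  51 100];288 (np.int64(237), np.int64(266)) [ 2 50 98];292 (np.int64(237), np.int64(266)) [ 4 51 99];296 (np.int64(237), np.int64(266)) [ 5 51 99];300 (np.int64(237), np.int64(266)) [ 3 49 98];304 (np.int64(237), np.int64(266)) [ 7 51 99];308 (np.int64(237), np.int64(266)) [10 51 99];312 (np.int64(237), np.int64(266)) [ 7 50 99];316 (np.int64(237), np.int64(266)) [12 52 99];320 (np.int64(237), np.int64(266)) [ 9 50 97];324 0 [171 172 172];328 0 [168 169 170];
```

```bash
python3 -m handwheel '[[[0,0,0.0014,0.01,0],[0,0,0,0.015,0],[0,0,0,0.015,0],[0,0,0,0.015,0],[0,0,0,0.015,0],[0,0,0,0.01,0],[0,0,0,0.01,0],[0,0,0,0.0085,0],[0,0,0,0.0043,0],[0,0,0,0,0],[0,0,0,0,0],[0,0,0,0,0]]]'
python3 - <<'E'
from h import *
s=get_state();print(s["eef_pos"],R.from_quat(s["tcp_rot"]).as_euler("xyz",degrees=True),s["contact_force"],s["dq"])
im=viewer.read_camera("wrist");a=viewer.read_camera("side");r=viewer.pinpoint("side","cell_mid");b=viewer.read_camera("scene");r2=viewer.pinpoint("scene","cell_mid")
u=np.array([d["xy"] for d in r[:1]])*[512,384];v=np.array([d["xy"] for d in r2[:1]])*[512,384];print(u,v)
B=[.478,.1254,.065];print(proj("side",B),proj("scene",B))
cr=lambda i,x,y,w=50,h=42:cv2.resize(i[y-h:y+h,x-w:x+w],(400,300))
cv2.imwrite("pics/f.png",np.vstack([np.hstack([cr(a,203,165),cr(b,242,248)]),np.hstack([cv2.resize(im,(400,300)),cr(im,252,230,100,75)])]))
E
```

```text
time: 13.6
eef_pos: [0.4784, 0.1264, 0.0658]
tcp_rot: [0.759, 0.651, 0.001, 0.0]
contact_force: [-0.2, -0.6, -0.7]
opening: 0.139
finger_force: 32.6
[0.47841984 0.12635828 0.06576868] [ 1.79913508e+02 -1.85332941e-02  8.12836832e+01] [-0.24317612 -0.64532665 -0.68642655] [ 0.00091711 -0.00571322 -0.0015703  -0.00093262 -0.00100226 -0.00089072]
[[202.5984 158.8992]] [[246.4256 247.7184]]
[201.59254231 162.21304053] [244.74025156 245.13845741]
```

View pics/f.png

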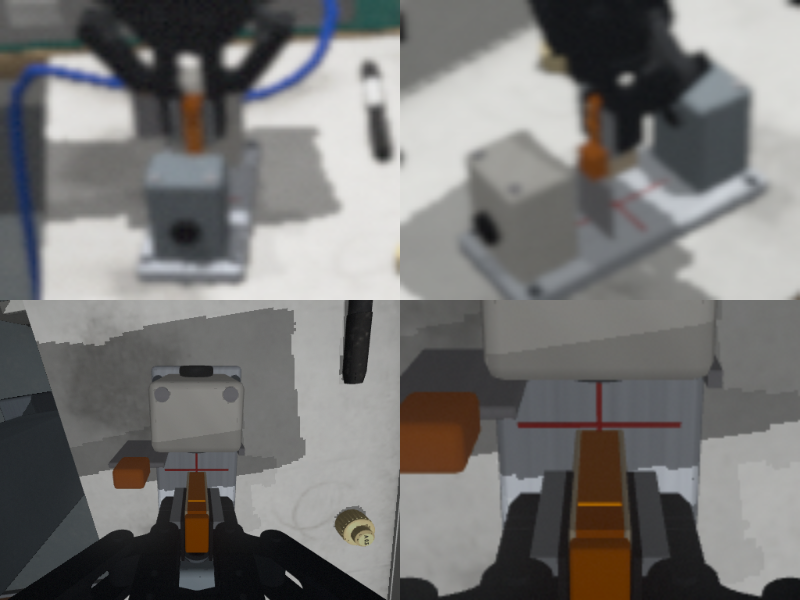

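The cell's axis lies on the red beam line (crop column 600) and square to it, clear of both heads. A 1 mm correction along the beam, settle, then hand in.

```bash
python3 -m handwheel '[[[0,-0.001,-0.0004,0.0005,0],[0,0,0,0,0],[0,0,0,0,0],[0,0,0,0,0],[0,0,0,0,0],[0,0,0,0,0]]]'
python3 - <<'E'
from plant import get_state, sign_off
s=get_state();print(s["eef_pos"],abs(s["dq"]).max());print(sign_off())
E
```

```text
time: 14.35
eef_pos: [0.4772, 0.1254, 0.0645]
tcp_rot: [0.759, 0.651, -0.0, -0.0]
contact_force: [1.0, -0.2, -0.3]
opening: 0.14
finger_force: 32.6
[0.47718816 0.1253556  0.06451073] 0.001501762768412084
the job is handed in; nothing more can be done
None
```

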